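Clamp a bushing in the guarded hand press

ROBOT

A 7-joint arm with a two-finger parallel gripper is mounted at the origin on a cart in front of the work surface, level with it; the furniture and walls round the work are solid. World frame = base frame: x ahead of the robot, y to its left, z up, the work surface at z = 0. Lengths are in m, angles in degrees, forces in N, time in s.
With the tool pointing down it reaches from about 0.425 to 0.875 m from the base axis. Payload 4.7 kg.
Tool frame: the origin (TCP) lies at the very end of the fingers, on their centre line; the grasp point (between the pads) lies 19 mm behind it; z points along the fingers, y is the line along which they close (so a half turn about z gives the same grasp; the last joint's range is limited). The gripper opens to 87 mm and grips with 3 to 60 N. Pads are 19 mm wide; open, the fingers measure 117 mm over their backs; the gripper's body (75 mm by 190 mm) begins 51 mm behind the grasp point.
Start: joints at [-73.505, 18.392, -4.016, 83.108, 1.295, 78.541, -3.26], TCP at [0.176, 0.626, 0.223] pointing down, gripper open.
Joint ranges: [-163.93, 163.93], [-17.29, 119.83], [-79.2, 71.16], [3.27, 140.29], [-89.18, 269.18], [5.43, 117.66], [-154.24, 154.24]. Speed limits (degrees/s): [147.25, 147.25, 180, 180, 180, 180, 180].

INTERFACE

Orientations are given as [roll, pitch, yaw] about the fixed x, y, z axes, in that order (R = Rz(yaw) Ry(pitch) Rx(roll)).
In Python, from cell import telemetry, cams, env gives the robot as it stands.
- The arm moves only by the tool arm_command, never from a script. Its argument "series" is text: rows parted by semicolons, each of 5 numbers parted by spaces: the shift along the tool's x, y, z in mm, then the turn about the tool's z in rad, then the closure in counts, from 0 (fully open) to 255 (shut). A call has 1 to 20 rows; each row shifts and turns the commanded pose from where the row before left it, along the tool's axes as they then stand; what a row does not reach is not made up. A row lasts 1/12 s, in which the tool goes at most 41.7 mm and 7.16 degrees, less where a joint would pass 70% of its speed; a pose out of reach is approached as far as the arm can. A call is refused whole if a number of a shift passes 41.7 or a number of a turn 0.125, either way. A call with a gripper value outside its range is refused whole. The fingers move at their own pace and stop on an object; "squeeze" is the grip in N (left out, the last holds). Time passes only in rows, so rows that do not move let the fingers close. It gives the time, the measured TCP pose, the force, the opening and the grip force at its end, in the units of the state.
- telemetry.get_obs(): the state, without advancing time (a new reading comes with each control period).
- cams.read_camera(name): name is "scene" or "top" or "wrist"; returns the picture (420x560x3 uint8, blue, green, red); there is no depth.
- cams.calibration(name): a dict with "K" (3x3 intrinsics, pixels), "origin" and "rotation" of the camera in the world; the wrist camera has in their place "hand_eye" (4x4, takes a point from camera to tool coordinates, whose origin is the TCP and whose axes are the flange's). Camera axes: x right, y down, z forward; pixel columns grow to the right and rows downward; lengths in m; the calibration is good to about 2 mm. The wrist camera is an equidistant fisheye: a pixel r from the principal point sees the ray r / f radians off the axis. A picture is of the moment at which its call begins: read the wrist's pose just before it. calibration takes no time and is no camera call.
- env.sign_off(): hands the job in; it is judged then, once.
The state is a dict: "time_s": time; "qpos": joint angles; "joint_velocities": joint speeds; "effort": joint torques, N m; "tool_pos": TCP position; "tool_rot": TCP orientation; "force": force on the tool from outside, world axes, zero at the start; "wrist_torque": the same for the moment, N m; "grip_width": finger opening in m; "grasp_force": force on a finger pad.
Only numpy, scipy, OpenCV 4.12 (cv2) and the standard library are available. Lean on these libraries where they do the work, as an engineer would, in place of code of your own. Each camera call takes 0.05 s, during which the arm holds its last target. There are 200 camera calls.

TASK

Take the brass bushing out of the blue pocket tray, stand it upright on the bed of the green hand press between the V-shaped anvil and the brass nose, and let go of it. Then flip the red safety catch off, away from the lever, and only after that pull the press lever by its black ball all the way to its stop so that the nose clamps the bushing in the V, and finish while still holding the lever there, since it springs back if let go. Leave the two dark steel bushings, the oil bottle and the flux tin where they are.

Things in the scene. Friction and masses are not known exactly. Their poses are not given: they have to be found in the camera images.
- brass_bushing: The brass bushing to clamp: an upright brass cylinder 16 mm in diameter and 40 mm tall, about 50 g; origin at the centre of its underside, z up along it. Stands in one of the three pockets of the blue tray (which one varies) on the pocket floor, so its top 26 mm stand out above the tray.
- steel_bushing_a: Dark steel bushing of the same size (16 mm diameter, 40 mm tall), in another pocket of the tray; not to be moved. Origin at the centre of its underside.
- steel_bushing_b: The second dark steel bushing, the same, in the remaining pocket; not to be moved. Origin at the centre of its underside.
- tray: Blue pocket tray, fixed, 126 mm (its x) by 52 mm (its y) by 20 mm high; three square pockets 20 mm wide, 14 mm deep (floor 6 mm above the bench) at its x = -40, 0 and +40 mm. Origin at the centre of its underside. Its long sides (in y) are free for the fingers.
- press: Green hand press, bolted down, base about 165 x 75 mm with an outrigger for the catch on its +y side; origin under the centre of the base, z up. Its -x is the end with the V anvil, nearest the robot; its lever is pulled toward its -x. Its green ram guide spans x = 6 to 24 mm, 38 mm wide, up to 60 mm above its underside.
- seat (a point): Point on the press's steel bed (30 mm above its underside) where a bushing's axis stands when home in the V. Axes as the press: the V's 90 degree mouth, 34 mm wide, opens toward +x; its dark walls are 16 mm high. A bushing set down with its axis at x = 0 to +17 mm and y within 8 mm is free of the nose at rest, and the closing nose pushes it home.
- nose: Brass nose (14 mm diameter, along the press's x, axis 10 mm above the bed) on a sprung plunger that the lever drives toward the V (30 mm per rad of lever); origin at the centre of its front face, which at rest is 29 mm from the seat; its top is 17 mm above the bed. On a seated bushing its spring (3 N/mm) gives about 18 N with the lever at its stop.
- lever_ball (a point): Centre of the lever's black ball knob, 28 mm in diameter, 115 mm from the lever pivot (about 120 mm above the bench at rest, where the lever leans 0.45 rad back from the robot, toward the press's +x; it passes the upright halfway and ends 0.45 rad forward). Below the ball the lever is a flat steel bar 12 mm wide.
- lever_pivot (a point): Lever hinge point: centre of the lever's axis, which lies along the press's y; axes as the press.
- lever (a joint): Lever angle, 0 at rest (leaning back) to 0.9 rad at its stop; grows as the ball is pulled toward the press's -x. It springs back to 0 when released; holding it at the stop on a bushing takes about 9 N at the ball. While the catch is on, its arm blocks the lever (about 0.05 rad of play).
- catch_tab (a point): Point on the centre line of the red catch's thumb tab at its upper end, 55 mm from the catch pivot (about 110 mm above the bench). The tab is a red plate 24 mm wide (along the press's x) and 8 mm thick; with the catch on it leans 0.45 rad toward the lever (press -y), off it leans 0.45 rad away (press +y). Push or pull the tab toward the press's +y to flip the catch off.
- catch_pivot (a point): Catch hinge point, on the press's +y side, 61 mm above its underside; the hinge axis lies along the press's x; axes as the press.
- catch (a joint): Catch angle, 0 = on (red arm in front of the lever's lug) to 0.9 rad = fully off (arm lifted clear); it stays where it is left, by friction (about 1 N at the tab).
- oil_bottle: Slim blue oil bottle with a white needle cap, 33 mm diameter, 119 mm tall, standing near the press; not to be disturbed. Origin at the centre of its underside.
- flux_tin: Shallow round green tin, 72 mm diameter, 29 mm high, near the press; not to be disturbed. Origin at the centre of its underside.
Things that resemble listed ones, but are neither listed nor needed, are in the scene too. There is more than one size of the press; the job needs the larger.

How it is judged:
By the outcome, as a careful person would: the job done as asked, in the order asked, and still so for the second after the job is handed in, while the arm keeps its last pose, push and grip.
It also fails if it takes over 72 s, if anything falls off the work surface, if the arm or the gripper's body presses on something with over 40 N, if the wrist force passes 120 N, or if a joint passes its speed limit or range.

## Working session

There is one attempt and no reset: what is moved stays moved. The work goes in short steps, Python scripts to look and compute and a tool call to move; the robot and the scene stay as the last step left them, time stands still between calls to the robot, and variables do not carry over. Pictures are saved under pics/ and viewed, at most 10 in all, crops included, and the job is handed in when it is done.

Besides the shell and the picture viewer there is one more tool, called after ">>>" as name(argument=value, ...) on one line, values as JSON. arm_command: Moves the arm, as the interface text tells. Its arguments: {"type":"object","properties":{"series":{"type":"string"},"squeeze":{"type":"number"}},"required":["series"]}

```bash
ls; mkdir -p pics
python3 - <<'E'
from cell import telemetry, cams, env
import cv2
print(telemetry.get_obs())
for n in ["scene","top","wrist"]:
    cv2.imwrite(f"pics/{n}0.png",cams.read_camera(n)); print(n,cams.calibration(n))
E
```

```text
pics
{'time_s': 0.0, 'qpos': array([-73.50495114,  18.43984525,  -4.01600095,  83.1756484 ,
         1.29611113,  78.54010502,  -3.26042452]), 'joint_velocities': array([ 0.09571121,  0.01007108,  0.04602885,  0.02516486, -0.00720327,
        0.00559224, -0.05774888]), 'effort': array([ 8.59646898e-04, -4.91298401e+01, -4.03448185e-01, -3.12510216e+01,
       -6.39889506e-02,  4.41322848e-02,  1.79445210e-04]), 'tool_pos': array([0.17565078, 0.62523893, 0.22144614]), 'tool_rot': array([-1.79889709e+02,  6.69158336e-03,  1.64314967e+02]), 'force': array([ 0.34438005,  0.89919187, -0.57145462]), 'wrist_torque': array([-0.03547671,  0.0088697 , -0.00070841]), 'grasp_force': 0.0, 'grip_width': 0.08679233386193613}
scene {'K': array([[383.6201375 ,   0.        , 287.47870807],
       [  0.        , 383.6201375 , 216.93927713],
       [  0.        ,   0.        ,   1.        ]]), 'origin': array([ 0.12570059, -0.20254095,  0.53016806]), 'rotation': array([-120.16415811,    0.56730406,  -34.04341432])}
top {'K': array([[457.82458532,   0.        , 279.3715115 ],
       [  0.        , 457.82458532, 219.8464609 ],
       [  0.        ,   0.        ,   1.        ]]), 'origin': array([0.36392852, 0.40815089, 1.18365685]), 'rotation': array([-170.56711827,   -0.99486154,  -90.37356857])}
wrist {'K': array([[325.1922621 ,   0.        , 279.10531404],
       [  0.        , 325.1922621 , 209.48109827],
       [  0.        ,   0.        ,   1.        ]]), 'hand_eye': array([[-1.06088786e-03, -9.67210287e-01, -2.53974673e-01,
         6.93230730e-02],
       [ 9.99999424e-01, -1.06709817e-03, -1.13314154e-04,
         1.06359202e-03],
       [-1.61417294e-04, -2.53974647e-01,  9.67210863e-01,
        -1.61972521e-01],
       [ 0.00000000e+00,  0.00000000e+00,  0.00000000e+00,
         1.00000000e+00]])}
```

View pics/scene0.png

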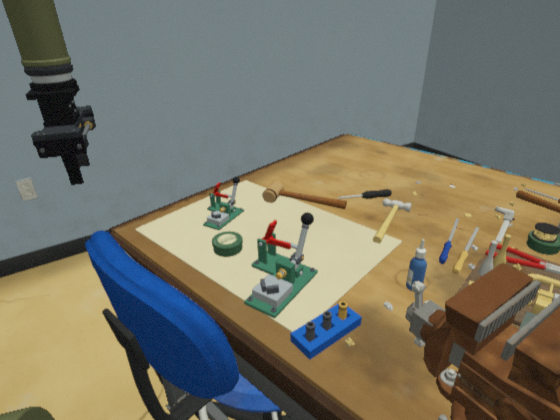

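View pics/top0.png

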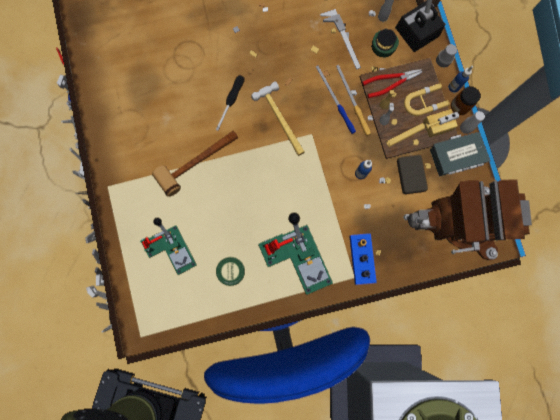

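Scene: the larger press is at about (285,270) with its ball at (307,219), and the tray is at (326,330) with the brass bushing in the right pocket (343,310). In the top view the press is at about (300,260), ball (294,218), red catch (283,247), tray (363,260) with brass at (363,242), bottle (365,170) and tin (231,271).

```bash
cat > h.py <<'E'
import numpy as np, cv2
from scipy.spatial.transform import Rotation as Ro
from cell import telemetry, cams, env
E=lambda r: Ro.from_euler('xyz',r,degrees=True).as_matrix()
def rays(name,px,pose=None):
    c=cams.calibration(name);K=c['K'];px=np.atleast_2d(px).astype(float)
    u=(px-K[:2,2])/K[0,0]
    if name!='wrist':
        d=np.c_[u,np.ones(len(u))]; return np.array(c['origin']),d@E(c['rotation']).T
    r=np.linalg.norm(u,axis=1)[:,None]; d=np.c_[u*np.sinc(r/np.pi),np.cos(r)]
    H=c['hand_eye'];R=E(pose[1]);return pose[0]+R@H[:3,3],d@(R@H[:3,:3]).T
def plane(name,px,z,pose=None):
    o,d=rays(name,px,pose); return o+d*((z-o[2])/d[:,2])[:,None]
def tri(*obs):  # (name,px,pose)
    A=np.zeros((3,3));b=np.zeros(3);L=[]
    for n,p,q in obs:
        o,d=rays(n,p,q);d=d[0]/np.linalg.norm(d[0]);M=np.eye(3)-np.outer(d,d);A+=M;b+=M@o;L.append((o,M))
    x=np.linalg.solve(A,b);return x,[np.linalg.norm(M@(x-o)) for o,M in L]
def project(name,X,pose=None):
    c=cams.calibration(name);K=c['K'];X=np.atleast_2d(X)
    if name!='wrist': p=(X-c['origin'])@E(c['rotation']);u=p[:,:2]/p[:,2:]
    else:
        H=c['hand_eye'];R=E(pose[1]);p=(X-(pose[0]+R@H[:3,3]))@(R@H[:3,:3])
        r=np.linalg.norm(p[:,:2],axis=1)[:,None];u=p[:,:2]/r*np.arctan2(r,p[:,2:])
    return u*K[0,0]+K[:2,2]
def blobs(im,lo,hi,amin=15):
    m=cv2.inRange(cv2.cvtColor(im,cv2.COLOR_BGR2HSV),lo,hi)
    n,l,s,c=cv2.connectedComponentsWithStats(m); return [(s[i][4],s[i][:4],c[i]) for i in range(1,n) if s[i][4]>=amin]
def snap(name,f):
    o=telemetry.get_obs();p=(o['tool_pos'],o['tool_rot']);im=cams.read_camera(name);cv2.imwrite(f,im);return im,p
E
python3 - <<'E'
from h import *
np.set_printoptions(precision=4,suppress=True)
t=cv2.imread('pics/top0.png');s=cv2.imread('pics/scene0.png')
print('blue',plane('top',[[363,260]],.02))
m=cv2.inRange(cv2.cvtColor(t,cv2.COLOR_BGR2HSV),(105,150,60),(125,255,255));m[:, :340]=0;m[:, 385:]=0;m[:225]=0;m[290:]=0
r=cv2.boxPoints(cv2.minAreaRect(cv2.findNonZero(m)));print(r,plane('top',r,.02))
print('brass tops',tri(('top',[363,241],0),('scene',[343,303],0)), plane('top',[[363,241],[365,257],[366,270]],.046))
print('ball',tri(('top',[294,218],0),('scene',[307,219],0)))
print('tab',tri(('top',[267,248],0),('scene',[270,227],0)))
print('bottle',plane('top',[[366,163]],.119),'tin',plane('top',[[231,271]],.029))
print('press base',plane('top',[[258,248],[304,224],[329,283],[309,292]],.01))
print('V',plane('top',[[314,272]],.046))
print('vise',plane('top',[[405,218],[440,190]],.1))
E
python3 - <<'E'
import cv2
t=cv2.imread('pics/top0.png')[200:305,225:395];cv2.imwrite('pics/topc.png',cv2.resize(t,None,fx=4.6,fy=4.6,interpolation=2))
E
```

```text
blue [[0.4527 0.1742 0.02  ]]
[[349.1706 235.4505]
 [370.058  232.9932]
 [375.8123 281.9044]
 [354.9249 284.3618]] [[0.5159 0.2076 0.02  ]
 [0.522  0.1535 0.02  ]
 [0.3971 0.1438 0.02  ]
 [0.3913 0.1969 0.02  ]]
brass tops (array([0.4984, 0.1775, 0.0443]), [np.float64(0.00012018848241729575), np.float64(0.00012018848241726303)]) [[0.4983 0.1777 0.046 ]
 [0.4581 0.1742 0.046 ]
 [0.4258 0.1729 0.046 ]]
ball (array([0.5454, 0.3537, 0.1202]), [np.float64(0.0006654001579364063), np.float64(0.0006654001579363969)])
tab (array([0.4834, 0.4149, 0.0904]), [np.float64(0.006888217133407172), np.float64(0.00688821713340709)])
bottle [[0.6791 0.1783 0.119 ]] tin [[0.4262 0.5089 0.029 ]]
press base [[0.4856 0.4419 0.01  ]
 [0.5476 0.3226 0.01  ]
 [0.3954 0.2612 0.01  ]
 [0.3731 0.3126 0.01  ]]
V [[0.4216 0.3023 0.046 ]]
vise [[ 0.5473  0.0849  0.1   ]
 [ 0.6163 -0.0045  0.1   ]]
```

View pics/topc.png

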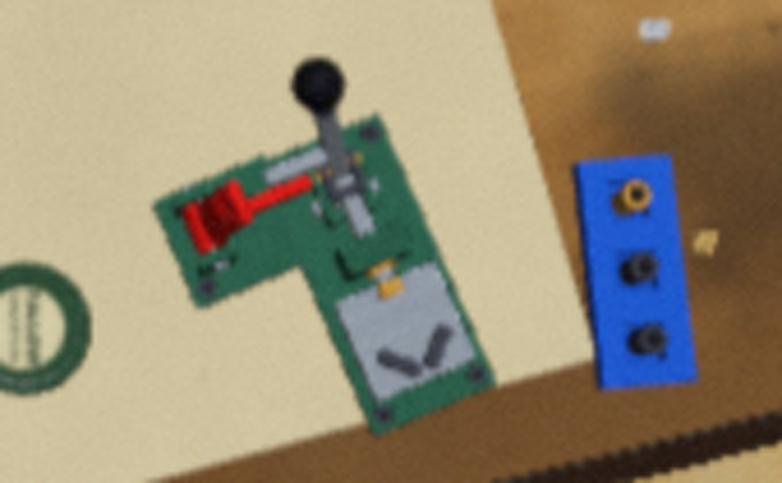

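The crop shows the press rotated about 22° in yaw: V at (415,350), nose (390,287), lever ball (318,83) and catch tab (200,228). The brass bushing is at (633,195). I'll check the chair's height before crossing over it.

Run:
```python
from h import *
np.set_printoptions(precision=4,suppress=True)
print(tri(('top',[208,375],0),('scene',[95,238],0)))
print(tri(('top',[366,338],0),('scene',[275,402],0)))
```

```text
(array([0.1759, 0.5538, 0.1051]), [np.float64(0.013019559915915116), np.float64(0.013019559915915144)])
(array([ 0.2864,  0.1454, -0.0342]), [np.float64(0.03627689434181542), np.float64(0.0362768943418154)])
```

>>> arm_command(series="0 0 -30 0 0;0 0 -30 0 0;0 0 -30 0 0;-14 -12.5 0 0 0;-28 -25 0 0 0;-28 -25 0 0 0;-28 -25 0 0 0;-28 -25 0 0 0;0 0 0 0 0")

```text
time_s: 0.9
tool_pos: [0.2735, 0.4766, 0.3133]
tool_rot: [-179.9, 0.2, 163.7]
force: [1.9, -0.3, 0.5]
grip_width: 0.0871
grasp_force: 0.0
```

>>> arm_command(series="-26.5 -22 0 0 0;-26.5 -22 0 0 0;-26.5 -22 0 0 0;-26.5 -22 0 0 0;-26.5 -22 0 0 0;-26.5 -22 0 0 0;-26.5 -22 0 0 0;-26.5 -22 0 0 0;0 0 0 -0.118 0;0 0 0 -0.118 0;0 0 0 -0.118 0;0 0 0 0 0")

```text
time_s: 1.9
tool_pos: [0.4232, 0.2565, 0.3124]
tool_rot: [-180.0, -0.0, -175.3]
force: [-0.8, 0.1, 0.1]
grip_width: 0.0871
grasp_force: 0.0
```

Run:
```python
from h import *
im,p=snap('wrist','pics/w1.png');print(p)
np.save('w1.npy',np.array(p))
```

```text
(array([0.42317884, 0.2565301 , 0.31240971]), array([-1.79996264e+02, -1.24202493e-02, -1.75267708e+02]))
```

View pics/w1.png

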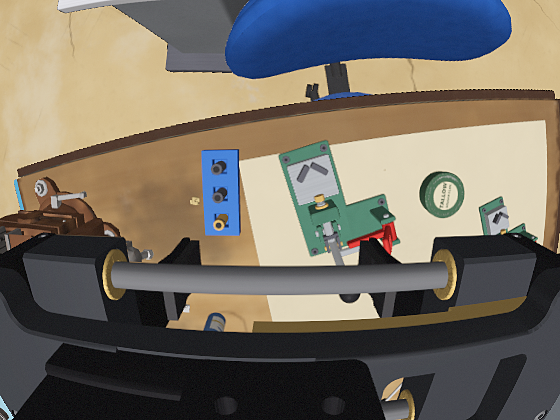

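The wrist view shows the tray at (221,193) with brass at (220,222), the press bed at (317,180), V (315,170), nose (320,201) and catch (385,235). I'll measure with masks and zoom in on the press.

Run:
```python
from h import *
np.set_printoptions(precision=4,suppress=True)
im=cv2.imread('pics/w1.png');p=np.load('w1.npy')
hsv=cv2.cvtColor(im,cv2.COLOR_BGR2HSV)
m=cv2.inRange(hsv,(105,150,60),(125,255,255));m[:140]=0;m[245:]=0;m[:,:190]=0;m[:,250:]=0
c=max(cv2.findContours(m,0,2)[0],key=cv2.contourArea);c=cv2.convexHull(c)[:,0]
P=plane('wrist',c,.02,p)[:,:2].astype(np.float32)
print('tray',cv2.minAreaRect(P*1000))
for b in blobs(im,(15,90,60),(32,255,255)):
    if 190<b[2][0]<345 and 180<b[2][1]<245: print('brass',b,plane('wrist',b[2],.046,p))
mk=np.zeros_like(m);mk[211:236,207:234]=1
mm=cv2.inRange(hsv,(12,70,40),(32,255,255))*mk
q=cv2.findNonZero(mm)[:,0];print(q.min(0),q.max(0),cv2.minEnclosingCircle(q))
z=im[130:270,270:410];cv2.imwrite('pics/w1c.png',cv2.resize(z,(700,700),interpolation=2))
```

```text
tray ((455.89837646484375, 175.4600372314453), (125.3006591796875, 52.67378616333008), 4.107198715209961)
brass (np.int32(65), array([314, 194,  11,   9], dtype=int32), array([319.0308, 197.9385])) [[0.4459 0.3138 0.046 ]]
brass (np.int32(46), array([315, 202,  14,   8], dtype=int32), array([321.5435, 206.3696])) [[0.4574 0.3186 0.046 ]]
brass (np.int32(129), array([214, 214,  14,  16], dtype=int32), array([220.7287, 221.    ])) [[0.4896 0.1816 0.046 ]]
[214 214] [227 229] ((220.5, 221.5), 8.746527671813965)
```

View pics/w1c.png

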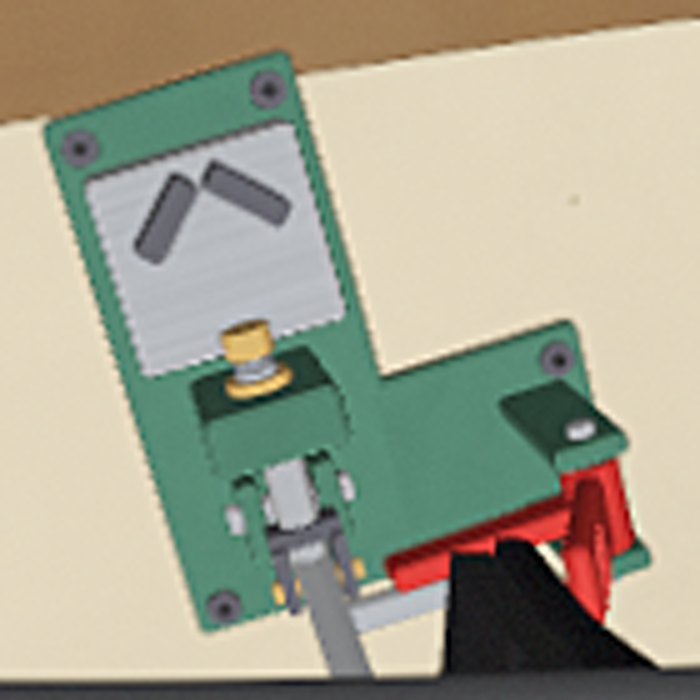

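The zoom shows the bed corners at crop (85,183), (293,125), (345,317), (148,375), V apex near (200,190), nose front at (246,328), and the red catch at (590,540).

Run:
```python
from h import *
np.set_printoptions(precision=4,suppress=True)
p=np.load('w1.npy');f=lambda c,z:plane('wrist',np.array(c)/5+[270,130],z,p)
B=f([[85,183],[293,125],[345,317],[148,375]],.03);print(B,cv2.minAreaRect((B[:,:2]*1000).astype(np.float32)))
d=lambda a,b:np.degrees(np.arctan2(*(b-a)[1::-1]));print(d(B[0],B[3]),d(B[1],B[2]),d(B[0],B[1])-90,d(B[3],B[2])-90)
a=np.radians(22);
W=f([[172,172],[217,162],[143,262],[290,215],[190,190],[205,185],[246,326],[134,245],[276,225]],.046);print(W)
yaw=np.radians(np.mean([d(B[0],B[3]),d(B[1],B[2])]))
R=np.array([[np.cos(yaw),np.sin(yaw)],[-np.sin(yaw),np.cos(yaw)]]);c=B[:,:2].mean(0)
print(np.degrees(yaw),'bed frame',(W[:,:2]-c)@R.T,(B[:,:2]-c)@R.T)
print('ball',([.5454,.3537]-c)@R.T,'tab',([.4834,.4149]-c)@R.T,'c',c)
```

```text
[[0.4091 0.2673 0.03  ]
 [0.3879 0.323  0.03  ]
 [0.4404 0.3438 0.03  ]
 [0.4618 0.2897 0.03  ]] ((424.71673583984375, 305.5655517578125), (57.263694763183594, 59.625003814697266), 21.594709396362305)
23.036737898576508 21.60627768591643 20.843735671329014 21.594712880592738
[[0.4022 0.2895 0.046 ]
 [0.3984 0.3012 0.046 ]
 [0.427  0.2841 0.046 ]
 [0.4108 0.3222 0.046 ]
 [0.4066 0.2947 0.046 ]
 [0.4049 0.2986 0.046 ]
 [0.4421 0.3136 0.046 ]
 [0.4226 0.2812 0.046 ]
 [0.4139 0.3187 0.046 ]]
22.32150779224647 bed frame [[-0.0272 -0.0067]
 [-0.0262  0.0056]
 [-0.0062 -0.0211]
 [-0.0067  0.0203]
 [-0.0211 -0.0035]
 [-0.0212  0.0007]
 [ 0.0189  0.0005]
 [-0.0114 -0.0221]
 [-0.0052  0.0159]] [[-0.0292 -0.0298]
 [-0.0277  0.0298]
 [ 0.0288  0.0291]
 [ 0.0281 -0.0291]]
ball [ 0.1297 -0.0017] tab [0.0956 0.0785] c [0.4248 0.306 ]
```

Run:
```python
from h import *
np.set_printoptions(precision=4,suppress=True)
print(tri(('top',[406,218],0),('scene',[413,291],0)),tri(('top',[412,212],0),('scene',[420,284],0)))
p=np.load('w1.npy')
print(tri(('top',[406,218],0),('wrist',[151,254],p)))
```

```text
(array([0.5495, 0.0824, 0.1142]), [np.float64(0.006056174113845143), np.float64(0.006056174113845077)]) (array([0.5584, 0.0747, 0.1303]), [np.float64(0.002665524422654971), np.float64(0.002665524422655059)])
(array([0.5614, 0.0619, 0.0221]), [np.float64(0.0028984843522184317), np.float64(0.002898484352218461)])
```

>>> arm_command(series="-22 -28 0 0 60;-22 -28 0 0 60;-22 -28 20 0 60;0 0 40 0 60;0 0 40 0 60;0 0 40 0 60;0 0 25 0 60;0 0 0 0 60;0 0 0 0 60")

```text
time_s: 2.7
tool_pos: [0.495, 0.1781, 0.1469]
tool_rot: [-179.9, -0.1, -175.5]
force: [0.6, -0.8, 0.9]
grip_width: 0.0667
grasp_force: 0.0
```

>>> arm_command(series="0 0 0 0.1 60;0 0 0 0.1 60;0 0 0 0.1 60;0 0 0 0 60;0 0 0 0 60")

```text
time_s: 3.12
tool_pos: [0.4972, 0.179, 0.15]
tool_rot: [179.8, 0.2, 167.5]
force: [0.1, 0.5, -0.2]
grip_width: 0.0671
grasp_force: 0.0
```

Run:
```python
from h import *
np.set_printoptions(precision=4,suppress=True)
im,p=snap('wrist','pics/w2.png');print(p)
hsv=cv2.cvtColor(im,cv2.COLOR_BGR2HSV)
print('expected brass top px',project('wrist',[.4965,.178,.046],p))
for b in blobs(im,(15,90,60),(32,255,255),60): print('brass',b[0],b[1],b[2],plane('wrist',b[2],.046,p))
```

```text
(array([0.4972, 0.179 , 0.15  ]), array([179.8428,   0.177 , 167.5317]))
expected brass top px [[276.1867 207.9651]]
brass 40358 [  0   0 534 266] [226.0666 151.1936] [[0.4404 0.1483 0.046 ]]
brass 157 [409 113  17  14] [416.9363 119.5605] [[0.4461 0.3129 0.046 ]]
brass 103 [414 124  19  14] [423.7087 131.7573] [[0.4576 0.3176 0.046 ]]
brass 283 [267 190  19  26] [276.0954 202.3922] [[0.4918 0.179  0.046 ]]
brass 607 [134 250  22  53] [143.0857 276.0593] [[0.5348 0.0371 0.046 ]]
brass 602 [403 250  22  53] [415.0615 275.9718] [[0.5923 0.2945 0.046 ]]
brass 7674 [188 294 326  39] [318.9424 314.1062] [[0.6089 0.195  0.046 ]]
brass 118 [381 394   8  26] [384.6356 407.0763] [[0.7776 0.2537 0.046 ]]
brass 209 [544 394  16  26] [554.1627 410.7847] [[1.0081 0.6125 0.046 ]]
```

View pics/w2.png

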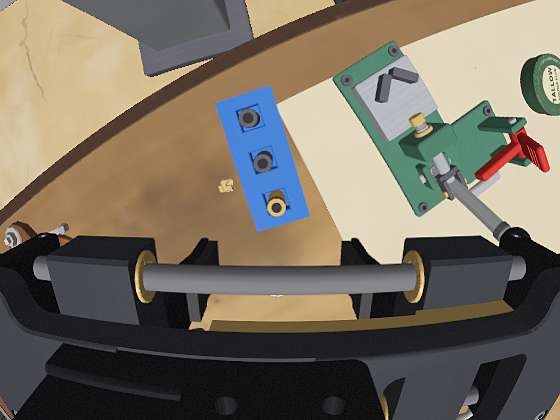

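The brass ring's top is centred at (277,207), as predicted (276,208), so the tool sits over it. The catch tab is visible at (525,145). I'm descending.

>>> arm_command(series="0 0 30 0 60;0 0 30 0 60;0 0 30 0 60;0 0 20 0 60;0 0 10 0 60;0 0 5 0 60;0 0 0 0 60;0 0 0 0 60")

```text
time_s: 3.83
tool_pos: [0.4968, 0.1787, 0.0238]
tool_rot: [179.9, 0.1, 167.4]
force: [0.1, -0.4, -0.4]
grip_width: 0.0667
grasp_force: 0.0
```

>>> arm_command(series="0 0 -1.5 0 140;0 0 0 0 255;0 0 0 0 255;0 0 0 0 255;0 0 0 0 255;0 0 0 0 255;0 0 0 0 255;0 0 0 0 255", squeeze=20)

```text
time_s: 4.5
tool_pos: [0.4957, 0.1782, 0.024]
tool_rot: [180.0, -0.0, 167.4]
force: [-0.5, -0.3, 0.1]
grip_width: 0.0216
grasp_force: 0.0
```

>>> arm_command(series="0 0 -0.5 0 255;0 0 0 0 255;0 0 0 0 255;0 0 0 0 255")

```text
time_s: 4.83
tool_pos: [0.4956, 0.1782, 0.0245]
tool_rot: [-180.0, -0.0, 167.4]
force: [-0.7, -0.3, -0.5]
grip_width: 0.015
grasp_force: 20.0
```

>>> arm_command(series="0 0 -20 0 255;0 0 -35 0 255;0 0 -40 0 255;0 0 -20 0 255;0 0 0 -0.1 255;0 0 0 -0.1 255;0 0 0 -0.1 255;0 0 0 -0.1 255;0 0 0 -0.1 255;0 0 0 -0.1 255;0 0 0 0 255;5 36 0 0 255;5 36 0 0 255;5 36 0 0 255;5 36 0 0 255;0 0 0 0 255;0 0 0 0 255")

```text
time_s: 6.25
tool_pos: [0.4221, 0.3067, 0.1394]
tool_rot: [180.0, -0.0, -158.1]
force: [0.6, -1.0, -0.6]
grip_width: 0.0157
grasp_force: 20.0
```

Run:
```python
from h import *
np.set_printoptions(precision=4,suppress=True)
im,p=snap('wrist','pics/w3.png');print(p)
np.save('w3.npy',np.array(p))
z=im[0:300,130:560];cv2.imwrite('pics/w3c.png',cv2.resize(z,(800,558),interpolation=2))
```

```text
(array([0.4221, 0.3067, 0.1394]), array([ 179.9859,   -0.0127, -158.0523]))
```

View pics/w3c.png

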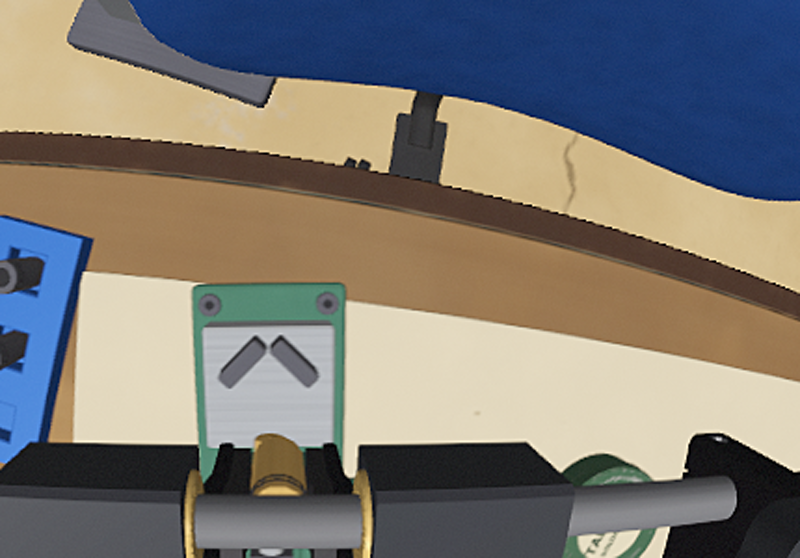

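The bushing is held at crop (278,465), above the bed. The bed's far corners are at (203,326) and (334,321), and the V apex is near (269,350).

Run:
```python
from h import *
np.set_printoptions(precision=4,suppress=True)
p=np.load('w3.npy');f=lambda c,z:plane('wrist',np.array(c)/1.8605+[130,0],z,p)
yaw=np.radians(21.8);R=np.array([[np.cos(yaw),np.sin(yaw)],[-np.sin(yaw),np.cos(yaw)]])
for n,c,z in [('bedfront',[[203,326],[334,321]],.03),('apex,ends',[[269,350],[232,388],[307,387]],.046)]:
    X=f(c,z);print(n,X[:,:2],'rel TCP, press axes',(X[:,:2]-p[0][:2])@R.T)
```

```text
bedfront [[0.409  0.2659]
 [0.3847 0.3204]] rel TCP, press axes [[-0.0273 -0.033 ]
 [-0.0296  0.0265]]
apex,ends [[0.4053 0.2971]
 [0.427  0.2883]
 [0.4144 0.3185]] rel TCP, press axes [[-0.0192 -0.0027]
 [-0.0023 -0.0189]
 [-0.0028  0.0138]]
```

>>> arm_command(series="0 -2.8 20 0 255;0 0 30 0 255;0 0 25 0 255;0 0 10 0 255;0 0 3 0 255;0 0 0 0 255;0 0 0 0 255;0 0 0 0 255")

```text
time_s: 6.97
tool_pos: [0.4258, 0.3016, 0.0523]
tool_rot: [180.0, 0.1, -158.3]
force: [0.0, 0.3, -1.0]
grip_width: 0.0153
grasp_force: 20.0
```

>>> arm_command(series="0 0 1.5 0 255;0 0 0 0 255;0 0 0 0 255")

```text
time_s: 7.22
tool_pos: [0.4256, 0.3021, 0.0508]
tool_rot: [180.0, 0.1, -158.2]
force: [0.5, -1.1, 3.4]
grip_width: 0.0155
grasp_force: 20.0
```

Run:
```python
from h import *
np.set_printoptions(precision=4,suppress=True)
im,p=snap('wrist','pics/w4.png');print(p, telemetry.get_obs()['force'])
np.save('w4.npy',np.array(p))
z=im[60:340,180:380];cv2.imwrite('pics/w4c.png',cv2.resize(z,None,fx=2.1,fy=2.1,interpolation=2))
```

```text
(array([0.4256, 0.3021, 0.0508]), array([ 179.9914,    0.1001, -158.2339])) [ 0.1873 -1.3672  3.4216]
```

View pics/w4c.png

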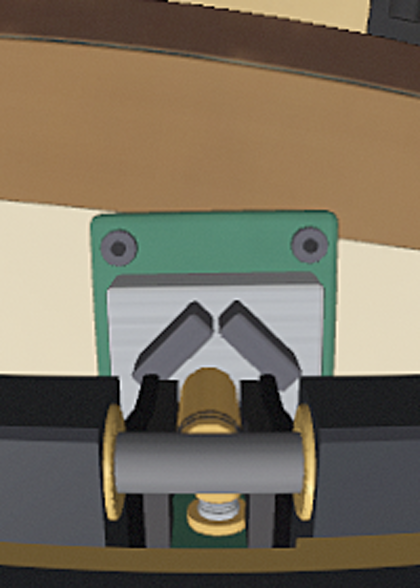

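The bushing stands on the bed at crop (209,400), about 2 mm off the V's centreline (217). That's inside the 8 mm allowance, and the 3.4 N contact confirms it is down. I'm releasing it and moving up.

>>> arm_command(series="0 0 -0.5 0 225;0 0 0 0 205;0 0 0 0 180;0 0 0 0 150;0 0 0 0 135;0 0 0 0 135;0 0 0 0 135")

```text
time_s: 7.85
tool_pos: [0.4246, 0.3019, 0.0504]
tool_rot: [-180.0, -0.0, -158.2]
force: [0.5, 0.4, -0.3]
grip_width: 0.0386
grasp_force: 0.0
```

>>> arm_command(series="0 0 -5 0 135;0 0 -15 0 135;0 0 -35 0 135;0 0 -40 0 135;0 0 -40 0 135;0 0 -40 0 135;0 0 0 0 135;0 0 0 0 135")

```text
time_s: 8.52
tool_pos: [0.4262, 0.303, 0.2289]
tool_rot: [179.9, 0.3, -158.2]
force: [-0.4, 0.6, -0.3]
grip_width: 0.0407
grasp_force: 0.0
```

Run:
```python
from h import *
np.set_printoptions(precision=4,suppress=True)
im,p=snap('wrist','pics/w5.png');print(p)
t,_=snap('top','pics/t5.png');s,_=snap('scene','pics/s5.png')
np.save('w5.npy',np.array(p))
a=cv2.resize(im[90:300,230:510],(600,450),interpolation=2)
cv2.imwrite('pics/w5c.png',a)
# red blobs of large press
for n,i in(('top',t),('scene',s),('wrist',im)):
    m=cv2.inRange(cv2.cvtColor(i,cv2.COLOR_BGR2HSV),(0,150,90),(8,255,255))|cv2.inRange(cv2.cvtColor(i,cv2.COLOR_BGR2HSV),(173,150,90),(180,255,255))
    k,l,st,c=cv2.connectedComponentsWithStats(m);print(n,[(st[j].tolist(),c[j].round(1)) for j in range(1,k) if st[j][4]>25])
```

```text
(array([0.4262, 0.303 , 0.2289]), array([ 179.8587,    0.3448, -158.2191]))
top [([56, 48, 8, 17, 38], array([60. , 55.6])), ([362, 73, 41, 12, 199], array([381.4,  77.3])), ([368, 78, 38, 20, 203], array([386.1,  88.8])), ([142, 236, 20, 13, 92], array([149.4, 241.3])), ([270, 238, 23, 12, 119], array([279.4, 243.2])), ([265, 244, 8, 11, 52], array([268. , 249.2]))]
scene [([213, 183, 14, 15, 74], array([217.9, 190.7])), ([263, 221, 27, 28, 232], array([274.1, 237.1])), ([506, 247, 39, 22, 371], array([523.6, 258.8]))]
wrist [([351, 262, 10, 3, 29], array([355.7, 263. ]))]
```

View pics/w5c.png

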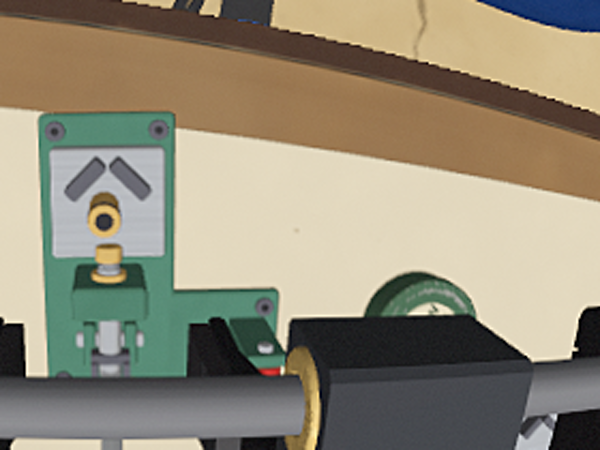

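The bushing stands upright and alone on the bed at crop (104,215), between the V and the nose. Next is locating the tab by its known height of about 0.11 m.

Run:
```python
from h import *
np.set_printoptions(precision=4,suppress=True)
yaw=np.radians(21.8);R=np.array([[np.cos(yaw),np.sin(yaw)],[-np.sin(yaw),np.cos(yaw)]])
c=np.array([.4247,.3055]);fr=lambda X:(np.atleast_2d(X)[:,:2]-c)@R.T
red=lambda i:cv2.inRange(cv2.cvtColor(i,cv2.COLOR_BGR2HSV),(0,130,50),(10,255,255))|cv2.inRange(cv2.cvtColor(i,cv2.COLOR_BGR2HSV),(172,130,50),(180,255,255))
s=cv2.imread('pics/s5.png');m=red(s)[212:255,255:300]
print('scene cols 255.., rows 212..');print('\n'.join(''.join('#' if v else '.' for v in r) for r in m[::1]))
t=cv2.imread('pics/t5.png');m=red(t)[230:262,258:300]
print('top 258,230');print('\n'.join(''.join('#' if v else '.' for v in r) for r in m))
w=cv2.imread('pics/w2.png');m=red(w)[110:190:2,465:560:2]
print('w2 465,110 step2');print('\n'.join(''.join('#' if v else '.' for v in r) for r in m))
```

```text
scene cols 255.., rows 212..
.............................................
.............................................
.............................................
.............................................
.............................................
.............................................
.............................................
.............................................
...................##........................
..................####.......................
.................#####.......................
...............######........................
...............######........................
..............#######........................
..............######.........................
.............######..........................
.............######..........................
.............######..........................
............######...........................
............######...........................
............#####............................
...........######............................
...........######............................
..........###
[... 3571 characters left out ...]
#######.......
............#########.............########......
..........##########...............#.#####......
.........##########.................######......
........##########...................######.....
.......##########......................###......
......##########................................
.....##########.................................
......#######...................................
......######....................................
.........##.....................................
................................................
................................................
................................................
................................................
```

Run:
```python
from h import *
np.set_printoptions(precision=4,suppress=True)
yaw=np.radians(21.8);R=np.array([[np.cos(yaw),np.sin(yaw)],[-np.sin(yaw),np.cos(yaw)]])
c=np.array([.4247,.3055]);fr=lambda X:(np.atleast_2d(X)[:,:2]-c)@R.T
print('scene top edge @.112',fr(plane('scene',[[270,224],[276,220.5],[273,222]],.112)))
print('top edge lever side @.11',fr(plane('top',[[276,239],[279,249],[277.5,244]],.11)),'far side@.11',fr(plane('top',[[264,246],[268,254],[266,250]],.11)), '@.07',fr(plane('top',[[264,246],[268,254]],.07)))
print(tri(('top',[277,244],0),('scene',[273,222],0)), tri(('top',[266,250],0),('scene',[273,222],0)))
print('arm end @.07',fr(plane('top',[[291,239],[293,240]],.07)))
# project press-model tab ends for x=.095, pivot y hypotheses
P=np.load('w5.npy')
for px in (.085,.095):
  for py in (.085,.095,.105):
    X=[[*(c+R.T@[px,py-.024]),.1105],[*(c+R.T@[px,py]),.061]]
    print(px,py,'scene',project('scene',X).round(0).tolist(),'top',project('top',X).round(0).tolist())
```

```text
scene top edge @.112 [[0.0822 0.0609]
 [0.1009 0.0588]
 [0.0923 0.0605]]
top edge lever side @.11 [[0.1004 0.058 ]
 [0.0758 0.0603]
 [0.0881 0.0592]] far side@.11 [[0.0956 0.0904]
 [0.0746 0.0887]
 [0.0851 0.0895]] @.07 [[0.0999 0.0894]
 [0.0781 0.0876]]
(array([0.4852, 0.3938, 0.1138]), [np.float64(0.0012394832725400808), np.float64(0.0012394832725399385)]) (array([0.4831, 0.4139, 0.1028]), [np.float64(0.01350331949162377), np.float64(0.013503319491623927)])
arm end @.07 [[0.091  0.0217]
 [0.0869 0.0181]]
0.085 0.085 scene [[271.0, 224.0], [263.0, 240.0]] top [[277.0, 245.0], [268.0, 251.0]]
0.085 0.095 scene [[267.0, 223.0], [259.0, 239.0]] top [[273.0, 247.0], [264.0, 253.0]]
0.085 0.105 scene [[263.0, 221.0], [256.0, 237.0]] top [[269.0, 249.0], [260.0, 254.0]]
0.095 0.085 scene [[274.0, 222.0], [265.0, 238.0]] top [[276.0, 242.0], [266.0, 248.0]]
0.095 0.095 scene [[270.0, 221.0], [262.0, 237.0]] top [[272.0, 243.0], [263.0, 249.0]]
0.095 0.105 scene [[266.0, 219.0], [258.0, 235.0]] top [[268.0, 245.0], [259.0, 251.0]]
```

>>> arm_command(series="-18 17 0 0 79;-25 23 0 0 79;-25 23 0 0 79;-20.5 20 0 0 79;0 0 0 0 79;0 0 30 0 79;0 0 30 0 79;0 0 20 0 79;0 0 0 0 79;0 0 0 0 79")

```text
time_s: 9.5
tool_pos: [0.4749, 0.4103, 0.1434]
tool_rot: [-179.9, -0.3, -158.2]
force: [-0.8, -0.2, 1.1]
grip_width: 0.0601
grasp_force: 0.0
```

Run:
```python
from h import *
np.set_printoptions(precision=4,suppress=True)
yaw=np.radians(21.8);R=np.array([[np.cos(yaw),np.sin(yaw)],[-np.sin(yaw),np.cos(yaw)]])
c=np.array([.4247,.3055]);fr=lambda X:(np.atleast_2d(X)[:,:2]-c)@R.T
o=telemetry.get_obs();print(o['tool_pos'],o['tool_rot'],fr(o['tool_pos']),o['grip_width'],o['qpos'])
```

```text
[0.4749 0.4103 0.1434] [-179.8756   -0.2581 -158.2337] [[0.0855 0.0787]] 0.0600730389394563 [-53.8639  18.6696  13.0225  92.5346  -4.3822  69.5845  71.8134]
```

>>> arm_command(series="-3 0 20 0 79;0 0 18 0 79;0 0 6 0 79;0 0 0 0 79;0 0 0 0 79")

```text
time_s: 9.92
tool_pos: [0.4794, 0.4133, 0.1029]
tool_rot: [180.0, 0.1, -158.2]
force: [-0.1, -0.4, -0.4]
grip_width: 0.06
grasp_force: 0.0
```

>>> arm_command(series="0 8 0 0 79;0 8 0 0 79;0 8 0 0 79;0 8 0 0 79;0 8 0 0 79;0 6 0 0 79;0 0 0 0 79;0 0 0 0 79")

```text
time_s: 10.58
tool_pos: [0.4624, 0.4543, 0.1014]
tool_rot: [-179.8, -0.0, -158.2]
force: [1.1, -5.3, 0.9]
grip_width: 0.0596
grasp_force: 2.5
```

>>> arm_command(series="0 2 0 0 79;0 2 0 0 79;0 0 0 0 79;0 0 0 0 79")

```text
time_s: 10.92
tool_pos: [0.4624, 0.4547, 0.1012]
tool_rot: [-179.6, -0.1, -158.4]
force: [2.0, -9.6, 2.4]
grip_width: 0.0599
grasp_force: 5.1
```

Run:
```python
from h import *
np.set_printoptions(precision=4,suppress=True)
o=telemetry.get_obs();print(o['tool_pos'],o['force'],o['grasp_force'])
s,_=snap('scene','pics/s6.png');t,_=snap('top','pics/t6.png')
red=lambda i:cv2.inRange(cv2.cvtColor(i,cv2.COLOR_BGR2HSV),(0,130,50),(10,255,255))|cv2.inRange(cv2.cvtColor(i,cv2.COLOR_BGR2HSV),(172,130,50),(180,255,255))
m=red(s)[205:255,240:300];print('\n'.join(''.join('#' if v else '.' for v in r) for r in m))
```

```text
[0.4624 0.4547 0.1012] [ 2.0453 -9.5707  2.3709] 5.080612041056156
............................................................
............................................................
............................................................
............................................................
............................................................
............................................................
............................................................
............................................................
............................................................
............................................................
............................................................
............................................................
.................#..........................................
...............####.........................................
..............#####.........................................
..............#####.........................................
..............#####......................................
[... 1316 characters left out ...]
.............................
............................................................
............................................................
............................................................
............................................................
............................................................
............................................................
............................................................
............................................................
............................................................
............................................................
............................................................
```

>>> arm_command(series="0 -5 0 0 79;0 -4 0 0 79;0 0 -20 0 79;0 0 -35 0 79;0 0 -35 0 79;0 0 0 0 79;0 0 0 0 79")

```text
time_s: 11.6
tool_pos: [0.464, 0.4536, 0.1946]
tool_rot: [179.8, 0.3, -158.1]
force: [0.4, 0.2, -1.0]
grip_width: 0.0598
grasp_force: 0.0
```

Run:
```python
from h import *
np.set_printoptions(precision=4,suppress=True)
yaw=np.radians(21.8);R=np.array([[np.cos(yaw),np.sin(yaw)],[-np.sin(yaw),np.cos(yaw)]])
c=np.array([.4247,.3055]);fr=lambda X:(np.atleast_2d(X)[:,:2]-c)@R.T
for z in(.09,.1,.11): print(z,fr(plane('scene',[[279,223],[281.5,227]],z)))
o=telemetry.get_obs();print(o['tool_pos'],fr(o['tool_pos']))
s,_=snap('scene','pics/s7.png');t,_=snap('top','pics/t7.png')
for n,i,(x0,y0,x1,y1) in(('scene',s,(290,205,325,235)),('top',t,(275,200,315,240))):
    m=cv2.inRange(cv2.cvtColor(i,cv2.COLOR_BGR2HSV),(0,0,0),(180,255,60))[y0:y1,x0:x1]
    print(n,x0,y0);print('\n'.join(''.join('#' if v else '.' for v in r) for r in m))
red=lambda i:cv2.inRange(cv2.cvtColor(i,cv2.COLOR_BGR2HSV),(0,130,50),(10,255,255))|cv2.inRange(cv2.cvtColor(i,cv2.COLOR_BGR2HSV),(172,130,50),(180,255,255))
m=red(t)[230:265,250:300];print('top red 250,230');print('\n'.join(''.join('#' if v else '.' for v in r) for r in m))
```

```text
0.09 [[0.1255 0.0689]
 [0.1147 0.0546]]
0.1 [[0.1121 0.0592]
 [0.1015 0.0451]]
0.11 [[0.0986 0.0494]
 [0.0883 0.0357]]
[0.464  0.4536 0.1946] [[0.0915 0.1229]]
scene 290 205
...................................
...................................
...................................
...................................
...................................
...................................
...................................
...................................
...................................
..............######...............
.............########..............
............##########.............
............###########............
............###########............
............###########............
............###########............
............##########.............
.............#########.............
.............#######...............
................###................
...................................
...................................
...................................
...................................
...................................
..........................
[... 2906 characters left out ...]
.....................................
..................................................
..................................................
..................................................
..................................................
..................................................
..................................................
..................................................
..................................................
..................................................
..................................................
..................................................
..................................................
..................................................
```

>>> arm_command(series="-8 -25 0 0 138;-10 -33 0 0 138;-10 -33 0 0 138;-10.5 -33.6 0 0 138;0 0 0 0 138;0 0 20 0 138;0 0 10 0 138;0 0 0 0 138;0 0 0 0 138")

```text
time_s: 12.45
tool_pos: [0.544, 0.3499, 0.1596]
tool_rot: [-180.0, -0.2, -158.1]
force: [0.6, 0.4, 0.3]
grip_width: 0.0399
grasp_force: 0.0
```

Run:
```python
from h import *
np.set_printoptions(precision=4,suppress=True)
yaw=np.radians(21.8);R=np.array([[np.cos(yaw),np.sin(yaw)],[-np.sin(yaw),np.cos(yaw)]])
c=np.array([.4247,.3055]);fr=lambda X:(np.atleast_2d(X)[:,:2]-c)@R.T
im,p=snap('wrist','pics/w8.png')
print(p,fr(p[0]));print('expected ball px',project('wrist',[.5454,.3537,.12],p))
print(telemetry.get_obs()['qpos'])
a=im[40:330,130:430];cv2.imwrite('pics/w8c.png',cv2.resize(a,None,fx=2,fy=2))
m=cv2.inRange(cv2.cvtColor(im,cv2.COLOR_BGR2HSV),(0,0,0),(180,255,60))
```

```text
(array([0.544 , 0.3499, 0.1596]), array([-179.9685,   -0.2117, -158.132 ])) [[ 0.1273 -0.0031]]
expected ball px [[282.3613 236.7462]]
[-47.4409  20.2888  15.6533  88.6218  -5.6559  71.9512  80.9177]
```

View pics/w8c.png

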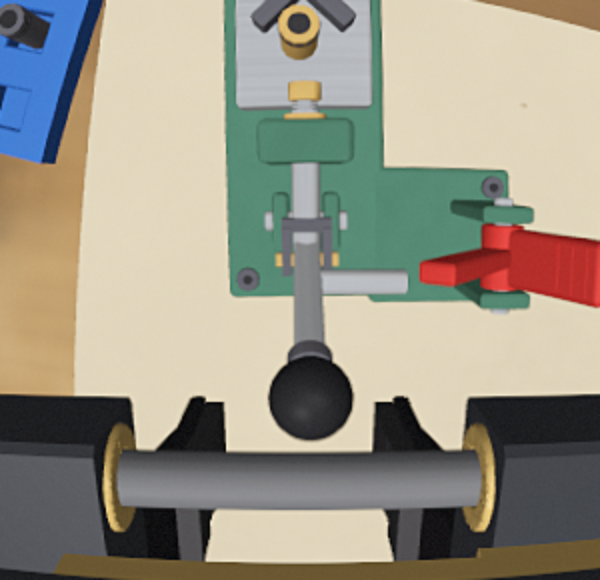

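The ball is at (285,239) against a predicted (282,237), so it needs a shift of about −4/+3 mm. The catch is clearly off, with its arm at crop (430,270) clear of the lug pin. The bushing is standing at crop (298,30).

>>> arm_command(series="-4 3 10 0 138;0 0 20 0 138;0 0 17 0 138;0 0 8 0 138;0 0 0 0 138;0 0 0 0 255;0 0 0 0 255;0 0 0 0 255;0 0 0 0 255;0 0 0 0 255;0 0 0 0 255;0 0 0 0 255", squeeze=40)

```text
time_s: 13.5
tool_pos: [0.5486, 0.3557, 0.1079]
tool_rot: [179.9, 0.2, -158.2]
force: [-1.0, 5.2, 3.5]
grip_width: 0.0262
grasp_force: 40.0
```

>>> arm_command(series="4.8 0 -2.1 0 255;4.8 0 -2 0 255;4.9 0 -1.7 0 255;4.9 0 -1.5 0 255;5 0 -1.3 0 255;5.1 0 -1 0 255;5.1 0 -0.8 0 255;5.1 0 -0.6 0 255;5.2 0 -0.3 0 255;5.2 0 -0.1 0 255;0 0 0 0 255")

```text
time_s: 14.42
tool_pos: [0.5028, 0.3366, 0.1194]
tool_rot: [179.9, 0.3, -158.2]
force: [1.4, 5.1, 2.0]
grip_width: 0.0262
grasp_force: 40.0
```

>>> arm_command(series="5.2 0 0.1 0 255;5.2 0 0.3 0 255;5.1 0 0.6 0 255;5.1 0 0.8 0 255;5.1 0 1 0 255;5 0 1.3 0 255;4.9 0 1.5 0 255;4.9 0 1.7 0 255;4.8 0 2 0 255;4.8 0 2.1 0 255;0 0 0 0 255;0 0 0 0 255")

```text
time_s: 15.42
tool_pos: [0.4595, 0.3187, 0.1107]
tool_rot: [179.9, 0.6, -158.2]
force: [3.1, 3.2, 11.8]
grip_width: 0.0256
grasp_force: 40.0
```

>>> arm_command(series="2 0 0 0 255;2 0 0 0 255;0 0 0 0 255;0 0 0 0 255;0 0 0 0 255")

```text
time_s: 15.83
tool_pos: [0.4563, 0.3173, 0.1094]
tool_rot: [179.9, 0.7, -158.3]
force: [6.1, 5.5, 5.2]
grip_width: 0.026
grasp_force: 40.0
```

>>> arm_command(series="2 0 0.8 0 255;2 0 0.8 0 255;0 0 0 0 255;0 0 0 0 255;0 0 0 0 255")

```text
time_s: 16.25
tool_pos: [0.453, 0.3159, 0.108]
tool_rot: [179.9, 0.7, -158.3]
force: [7.4, 5.7, 4.2]
grip_width: 0.0262
grasp_force: 40.0
```

>>> arm_command(series="2 0 1 0 255;2 0 1 0 255;0 0 0 0 255;0 0 0 0 255;0 0 0 0 255")

```text
time_s: 16.67
tool_pos: [0.4497, 0.3146, 0.1064]
tool_rot: [179.9, 0.8, -158.3]
force: [6.8, 6.6, 4.1]
grip_width: 0.0264
grasp_force: 40.0
```

Run:
```python
from h import *
np.set_printoptions(precision=4,suppress=True)
yaw=np.radians(21.8);R=np.array([[np.cos(yaw),np.sin(yaw)],[-np.sin(yaw),np.cos(yaw)]])
c=np.array([.4247,.3055]);bw=lambda x,y,z:[*(c+R.T@[x,y]),z]
s,_=snap('scene','pics/s9.png');w,p=snap('wrist','pics/w9.png')
pts=dict(piv=bw(.0815,0,.0165),ballend=bw(.0315,0,.12),ballmid=bw(.0815,0,.1315),seattop=bw(-.0108,0,.07),seatbot=bw(-.0108,0,.03),nosefront=bw(-.0028,0,.04),noserest=bw(.0189,0,.04),tcp=list(p[0]))
for k,v in pts.items(): print(k,project('scene',v).round(1),project('wrist',v,p).round(1))
def art(i,x0,y0,x1,y1,st):
    h=cv2.cvtColor(i,cv2.COLOR_BGR2HSV)
    for y in range(y0,y1,st):
        r=''
        for x in range(x0,x1,st):
            H,S,V=map(int,h[y,x])
            r+='#' if V<55 else 'r' if S>130 and (H<9 or H>172) else 'b' if S>100 and 12<H<32 else 'G' if 50<H<100 and S>60 else 'g' if S<60 else ':'
        print(r)
print('scene 240,205');art(s,240,205,330,305,1)
```

```text
piv [[294.1 270.2]] [[279.1 272.8]]
ballend [[279.7 240.9]] [[279.3 276.1]]
ballmid [[294.  224.5]] [[279.5 364.5]]
seattop [[267.5 273. ]] [[278.9 176.3]]
seatbot [[268.2 289.1]] [[278.8 167.2]]
nosefront [[270.5 283. ]] [[278.9 180.3]]
noserest [[276.9 277.1]] [[278.9 209.8]]
tcp [[278.8 248.1]] [[277.5 256.3]]
scene 240,205
#####:gggg:bbbbbbbbbbb:######################################ggggggggggggggggggggggggggggg
ggg#ggggggg:::bbbbbbbbbbb:##################################gggggggggggggggggggggggggggggg
gggggggggggggg::bbbbbbbbbbbbb:############################gggggggggggggggggggggggggggggggg
ggggggggggggggggg::bbbbbbbbbbbbb#########################gggggggggggggggggggggggggggggggg#
gggggggggggggggggggg::bbbbbbbbbbbbb:####################gggggggggggggggggggggggggggggggg##
Gggggg###ggggggggggggg::#:bbbbbbbbbbbb:###############ggggggggggggggggggggggggggggggggg###
GGgggg#######gggggggbbb:####g:bbbbbbbbbbb:#############ggggggggggggggggggggggggggggggg####
Ggggggg#########gggbbbb:#######:bbbbbbbbbbbb:############gggggggggggggggggggggggggggg#####
ggggggg###########:bb:::g#########::g:bbbbb
[... 7628 characters left out ...]
ggggggggggggggggggggGGGGGGGgggggggggggggggggggggggggggggggggggg
:ggggggggggggGGGggggggggggggggggggggggggggggggGGGGGGGggggggggggggggggggggggggggggggggggggg
b::ggggGgggggGGGGGgggggggggggggggggggggggggggGGGGGGGgggggggggggggggggggggggggggggggggggggg
bbb:ggGGGgggGGGGGGGGggggggggggggggggggggggggGGGGGGGggggggggggggggggggggggggggggggggggggggg
bbbb:GGGGGGGGGGGGGGGGGGggggggggggggggggggggGGGGGGGgggggggggggggggggggggggggggggggggggggggg
bbbb:GGGGGGGGGGGGGGGGGGGGGggggggggggggggggGGGGGGGggggggggggggggggggggggggggggggggggggggggg
bbbb:GGGGGGGGGGGGGGGGGGGGGGGgggggggggggggGGGGGGGgggggggggggggggggggggggggggggggggggggggggg
bbbbb::GGGGGGGGGGGGGGGGGGGGGGgggggggggggGGGGGGGggggggggggggggggggggggggggggggggggggggggggg
```

Run:
```python
from h import *
np.set_printoptions(precision=4,suppress=True)
yaw=np.radians(21.8);R=np.array([[np.cos(yaw),np.sin(yaw)],[-np.sin(yaw),np.cos(yaw)]])
c=np.array([.4247,.3055]);fr=lambda X:(np.atleast_2d(X)[:,:2]-c)@R.T
for f in('s7','s9'):
    i=cv2.imread(f'pics/{f}.png')
    for b in blobs(i,(12,90,40),(32,255,255),8):
        if 255<b[2][0]<300 and 258<b[2][1]<300: print(f,b[0],b[1],b[2].round(1),fr(plane('scene',b[2],.05)))
    q=cv2.resize(i[262:292,260:292],None,fx=1,fy=1);h=cv2.cvtColor(q,cv2.COLOR_BGR2HSV)
    if f=='s7': print('\n'.join(''.join('b' if (12<H<32 and S>90) else '#' if V<60 else 'G' if 50<H<100 and S>60 else '.' for H,S,V in r) for r in h))
w=cv2.imread('pics/w9.png')
print('wrist 240,140')
h=cv2.cvtColor(w,cv2.COLOR_BGR2HSV)[120:300:2,230:330:1]
print('\n'.join(''.join('b' if (12<H<32 and S>110) else '#' if V<60 else 'G' if 50<H<100 and S>60 else 'd' if V<120 else '.' for H,S,V in r) for r in h))
```

```text
s7 189 [269 268  18  17] [275.8 275. ] [[ 0.013  -0.0019]]
GGGGGGGGGGGGGGGGGGGGGGGGGGGGGGG.
GGGGGGGGGGGGGGGGGGGGGGGGGGGGGGGG
GGGGGGGGGGGGGGGGGGGGGGGGGGGGGGGG
GGGGGGGGGGGGGGGGGGGGGGGGGGGGGGGG
GGGGGGGGGGGGGGGGGGGGGGGGGGGGGGGG
GGGGGGGGGGGGGGGGGGGGG.GGGGGGGGGG
GGGGGGGGGG.b..bb.GGGbbb.GGGGGGGG
GGGGGGGGGbbbbbbbb.GbbbbbbGGGGGGG
...GGGGGGbbb..bbbb.b..bbbbGGGGGG
.....GGG.bbbbbbbbbbb....bb.GGGGG
.........bbbbbbbbbbb....bbbGGGGG
.........bbbbbbbbbbbbb...bbGGGGG
..........bbbbbbbbbbbbb..b.GGGGG
..........bbbbbbbbbbbbb.bb.GGGGG
..........bbbbbbbbbbbbbbb.GGGGGG
..........bbbbbbbbbbbbb..GGGGGGG
..........bbbbbbbbbbbb.GGGGGGGGG
..........bbbbbbb.......GGGGGGGG
..........bbbbbbb.........GGGGGG
..........bbbbbbb............GGG
..........bbbbbbb..............G
..........bbbbbbb...............
..........bbbbbb................
................................
................................
................................
...#............................
....#...........#...............
.........#..#.#..#..............
..........#.#.##.#..............
s9 24 [279 268   8   9] [283.2 271. ] [[ 0.0315 -0.
[... 8467 characters left out ...]
..............................................................................................
....................................................................................................
....................................................................................................
....................................................................................................
dddddddddddddddddd...............................................................ddddddddddddddddddd
#####dddddddddddd####ddd#GGGGGG######################################GGGGGGGGG####dddddddddddd######
#####dddddddddddd####d.dddGGGGGGGd################################GGGGGGGGGGGGG###dddddddddddd######
```

The bushing has been pushed nearly home, about 1 mm off the V centre, and the lever still moves freely with only a soft force rise. It isn't at its stop yet, so I'll keep pulling.

>>> arm_command(series="2 0 1 0 255;2 0 1 0 255;0 0 0 0 255;0 0 0 0 255;0 0 0 0 255")

```text
time_s: 17.18
tool_pos: [0.4493, 0.3144, 0.1061]
tool_rot: [179.8, 1.2, -158.3]
force: [12.8, 7.5, 6.0]
grip_width: 0.0261
grasp_force: 40.0
```

>>> arm_command(series="2 0 1 0 255;2 0 1 0 255;0 0 0 0 255;0 0 0 0 255;0 0 0 0 255")

```text
time_s: 17.6
tool_pos: [0.4491, 0.3144, 0.1059]
tool_rot: [179.8, 1.7, -158.3]
force: [18.6, 10.1, 8.0]
grip_width: 0.0259
grasp_force: 40.0
```

That's the hard stop: about 6 N of rise for 0.2 mm of movement. I'll check that the bushing is home and that it holds.

>>> arm_command(series="0 0 0 0 255;0 0 0 0 255;0 0 0 0 255;0 0 0 0 255;0 0 0 0 255;0 0 0 0 255")

```text
time_s: 18.1
tool_pos: [0.449, 0.3144, 0.1059]
tool_rot: [179.8, 1.7, -158.3]
force: [17.5, 9.3, 7.9]
grip_width: 0.0259
grasp_force: 40.0
```

Run:
```python
from h import *
w,p=snap('wrist','pics/w10.png');print(p)
h=cv2.cvtColor(w,cv2.COLOR_BGR2HSV)[140:204,230:310]
print('\n'.join(''.join('b' if (12<H<32 and S>110) else '#' if V<60 else 'G' if 50<H<100 and S>60 else 'd' if V<120 else '.' for H,S,V in r) for r in h))
s,_=snap('scene','pics/s10.png')
for b in blobs(s,(12,90,40),(32,255,255),8):
    if 255<b[2][0]<300 and 258<b[2][1]<300: print(b)
```

```text
(array([0.44902931, 0.31437158, 0.10592857]), array([ 179.75599021,    1.66251672, -158.32464079]))
GGGGGGGGGGGGdddddddddddddddddddddddddddddddddddddddddddddddddddddddddddddddddddd
.GGGGGGGGGdddddddddddddddddddddddddddddddddddd..................................
.GGGGGGd........................................................................
.GGGGG..........................................................................
.GGGGG..........................................................................
.GGGGG..........................................................................
.GGGGG..........................................................................
.GGGGG................................d#d.............d##.......................
.GGGGG...............................d###d...........d#d##......................
.GGGGG..............................d#ddd#d.........d#dddd#.....................
.GGGGG..............................#ddddd#d.......d#dddddddd...................
.GGGGG.............................#ddddddd#d.....d#dddddddd#d..................
.GGGGG......................
[... 3672 characters left out ...]
.........................
...GGGGG........................................................................
...GGGGG........................................................................
...GGGGGG.......................................................................
...GGGGG........................................................................
....GGGGG.......................................................................
....GGGG........................................................................
(np.int32(26), array([279, 268,   8,   9], dtype=int32), array([283.23076923, 271.        ]))
(np.int32(122), array([266, 270,  11,  16], dtype=int32), array([270.58196721, 277.71311475]))
```

Run:
```python
from h import *
np.set_printoptions(precision=4,suppress=True)
yaw=np.radians(21.8);R=np.array([[np.cos(yaw),np.sin(yaw)],[-np.sin(yaw),np.cos(yaw)]])
c=np.array([.4247,.3055]);fr=lambda X:(np.atleast_2d(X)[:,:2]-c)@R.T
o=telemetry.get_obs();p=(o['tool_pos'],o['tool_rot'])
q=lambda n,px,z:print(n,fr(plane('wrist',np.array(px)+[230,140],z,p)))
q('hole top',[[44.3,181-140]],.07)
q('top rim left/right',[[32,181-140],[57,181-140]],.07)
q('V wall back tips L/R',[[39,7],[55.5,7]],.046)
q('V inner mouth tips L/R',[[22.5,38],[72.5,38]],.046)
q('V outer mouth L/R',[[16,31.5],[79.5,31.5]],.046)
q('inner end near apex L/R',[[46.5,14.5],[48.8,14.5]],.046)
q('bushing bottom front arc',[[46.5,21]],.03); q('same at .046',[[46.5,21]],.046)
q('nose sides',[[39,53],[57.5,53]],.04)
```

```text
hole top [[-0.0081 -0.0027]]
top rim left/right [[-0.0082 -0.0102]
 [-0.0081  0.0051]]
V wall back tips L/R [[-0.0268 -0.0064]
 [-0.0268  0.0048]]
V inner mouth tips L/R [[-0.0055 -0.0179]
 [-0.0054  0.0165]]
V outer mouth L/R [[-0.0101 -0.0223]
 [-0.0099  0.0213]]
inner end near apex L/R [[-0.0217 -0.0013]
 [-0.0217  0.0002]]
bushing bottom front arc [[-0.015  -0.0014]]
same at .046 [[-0.0172 -0.0013]]
nose sides [[ 0.0066 -0.0068]
 [ 0.0067  0.0064]]
```

The lever is at its stop, but the wrist view shows the bushing touching only the left V wall: about 2 mm to the side, with a gap at the right wall. Friction has jammed it short of home. I have time, so I'll ease the lever back, push the bushing home with the fingers, and pull again.

>>> arm_command(series="-5 0 -2.5 0 255;-5 0 -2.5 0 255;-5 0 -2.5 0 255;-5 0 -2.3 0 255;-5.2 0 -2 0 255;-5.2 0 -1.7 0 255;-5.4 0 -1.4 0 255;-5.6 0 -1 0 255;-5.6 0 -0.7 0 255;-5.6 0 -0.3 0 255;-5.6 0 0 0 255;-5.6 0 0.3 0 255;-5.6 0 0.6 0 255")

```text
time_s: 19.28
tool_pos: [0.5023, 0.3366, 0.1169]
tool_rot: [179.9, 0.2, -158.2]
force: [-0.8, 4.9, 8.4]
grip_width: 0.0258
grasp_force: 40.1
```

>>> arm_command(series="-5.6 0 0.7 0 255;-5.5 0 1 0 255;-5.4 0 1.2 0 255;-5.4 0 1.4 0 255;-5.2 0 1.6 0 255;-5 0 1.8 0 255;-5 0 2 0 255;-5 0 2 0 255;0 0 0 0 255;0 0 0 0 255")

```text
time_s: 20.12
tool_pos: [0.5412, 0.3528, 0.1047]
tool_rot: [179.9, 0.2, -158.2]
force: [1.6, 6.3, 4.7]
grip_width: 0.0256
grasp_force: 40.1
```

>>> arm_command(series="-4 0 -0.5 0 255;-3.5 0 -0.5 0 255;0 0 0 0 255;0 0 0 0 200;0 0 0 0 170;0 0 0 0 138;0 0 0 0 138;0 0 0 0 138;0 0 -30 0 138;0 0 -40 0 138;0 0 0 0 138;0 0 0 0 138")

```text
time_s: 21.12
tool_pos: [0.5497, 0.353, 0.1773]
tool_rot: [180.0, 0.3, -158.3]
force: [-0.7, -0.2, -0.8]
grip_width: 0.0398
grasp_force: 0.0
```

Run:
```python
from h import *
np.set_printoptions(precision=4,suppress=True)
yaw=np.radians(21.8);R=np.array([[np.cos(yaw),np.sin(yaw)],[-np.sin(yaw),np.cos(yaw)]])
c=np.array([.4247,.3055]);fr=lambda X:(np.atleast_2d(X)[:,:2]-c)@R.T
w,p=snap('wrist','pics/w11.png');print(p,fr(p[0]))
X=[*(c+R.T@[-.0085,-.0025]),.07];print('expect top',project('wrist',X,p))
for b in blobs(w,(12,110,40),(32,255,255),30):
    if 200<b[2][0]<350 and b[2][1]<250: print(b)
```

```text
(array([0.5497, 0.353 , 0.1773]), array([ 179.9995,    0.3213, -158.3083])) [[ 0.1336 -0.0023]]
expect top [[277.3027  38.3645]]
(np.int32(302), array([268,  30,  20,  26], dtype=int32), array([277.3775,  42.9702]))
(np.int32(120), array([273,  75,  15,   9], dtype=int32), array([280.0167,  78.5667]))
(np.int32(47), array([271,  89,  20,   3], dtype=int32), array([280.7872,  90.1915]))
```

>>> arm_command(series="20 0 0 0 138;35 0 0 0 138;35 0 0 0 138;35 0 0 0 138;16 0 0 0 138;0 0 0 0 138;0 0 20 0 138;0 0 0 0 138;0 0 0 0 138")

```text
time_s: 21.92
tool_pos: [0.4161, 0.3001, 0.1528]
tool_rot: [-179.9, -0.2, -158.3]
force: [-0.2, 0.3, 0.2]
grip_width: 0.04
grasp_force: 0.0
```

Run:
```python
from h import *
np.set_printoptions(precision=4,suppress=True)
yaw=np.radians(21.8);R=np.array([[np.cos(yaw),np.sin(yaw)],[-np.sin(yaw),np.cos(yaw)]])
c=np.array([.4247,.3055]);fr=lambda X:(np.atleast_2d(X)[:,:2]-c)@R.T
w,p=snap('wrist','pics/w12.png');print(p,fr(p[0]))
for n,x in(('top',[-.008,-.0025]),('apex',[-.0225,-.0007])): print(n,project('wrist',[*(c+R.T@x),.07 if n=='top' else .046],p))
h=cv2.cvtColor(w,cv2.COLOR_BGR2HSV)[150:260:2,230:330]
print('\n'.join(''.join('b' if (12<H<32 and S>110) else '#' if V<60 else 'G' if 50<H<100 and S>60 else 'd' if V<120 else '.' for H,S,V in r) for r in h))
```

```text
(array([0.4161, 0.3001, 0.1528]), array([-179.8938,   -0.1704, -158.2601])) [[-0.01   -0.0018]]
top [[277.3375 217.5863]]
apex [[279.6024 193.2306]]
bbbbbbbbbbbbbbbbbbbbbbbbbbbbbbbbbbbbbbbbbbbbbbbbbbbbbbbbbbbbbbbbbbbbbbbbbbbbbbbbbbbbbbbbbbbbbbb.bbbb
bbbbbbbbbbbbbbbbbbbbbbbbbbbbbbbbbbbbbbbbbbbbbbbbbbbbbbbbbbbbbbbbbbbbbbbbbbbbbbbbbbbbbbbbbbbbbbbbbbbb
bbbbbbbbbbbbbbbbbbbbbbbbbbbbbbbbbbbbbbbbbbbbbbbbbbbbbbbbbbbbbbbbbbbbbbbbbbbbbbbbbbbbbbbbbbbbbbbbbbbb
bbbbbbbbbbbbbbbbbbbbbbbbbbbbbbbbbbbbbbbbbbbbbbbbbbbbbbbbbbbbbbbbbbbbbbbbbbbbbbbbbbbbbbbbbbbbbbbbbbbb
.........bbbbbbbbbbbbbbbbbbbbbbbbbbbbbbbbbbbbbbbbbbbbbbbbbbbbbbbbbbbbbbbbbbbbbbbbbbbbbbbbbbbbbbbbbbb
..................ddddddddddddddddddddddddddddddGGGGGGGGGGGGGGGGGGGGGGGGGGGGGGGGGGGGGGGdbbbbbbbbbbbb
...........GGGGGGGGGGGGGGGGGGGGGGGGGGGGGGGGGGGGGGGGGGGGGGGGGGGGGGGGGGGGGGGGGGGGGGGGGGGGGGbbbbbbbbbbb
..........GGGGGGGGGGGGGGGGGGGGGGGGGGGGGGGGGGGGGGGGGGGGGGGGGGGGGGGGGGGGGGGGGGGGGGGGGGGGGGG.bbbbbbbbbb
..........GGGGGG.ddddddGGGGGGGGGGGGGGGGGGGGGGGGGGGGGGGGGGGGGGGGGGGGGGGGGGGGGddddddddGGGGG.bbbbbbbbbb
..........GGGGGdddd..ddddGGGGGGGGGGGGGGGGG
[... 3903 characters left out ...]
######..GGGGGGGGGGGGGGGGGGGGGGGGGGGGGbbbbbbbbbbbbbbbbGGGGGGGGGGGGGGGGGGGGGGGGGGGG#############
############..GGGGGGGGGGGGGGGGGGG#GGGGGGGG#bbbbbbbbbbbbbbbdGGGGGGGGG#GGGGGGGGGGGGGGGGGG#############
############..GGGGGGGGGGGGGGGGGG#GGGGGGGGGG#d...........ddGGGGGGGGGGG#GGGGGGGGGGGGGGGGG#############
############..GGGGGGGGGGGGGGGGGG#GGGGGGGGdbb.............dbbdGGGGGGGGGGGGGGGGGGGGGGGGGG#############
############d..GGGGGGGGGGGGGGGGG#GGGGGGGGbbb..............bbbdGGGGGGG#GGGGGGGGGGGGGGGGG#############
############d..GGGGGGGGGGGGGGGGGGGGGGGGGdbbbbbb........bbbbbbdGGGGGGGG#GGGGGGGGGGGGGGGG#############
############d..GGGGGGGGGGGGGGGG#GGGGGGGGGbbbbbbbbbbbbbbbbbbbdGGGGGGGGGGGGGGGGGGGGGGGGGG#############
```

The view confirms it: bushing centre at column 277.5 and V centre at 279.6, with the bushing against the left wall only. I'll regrip it on the V's centreline and push it home.

>>> arm_command(series="-1.5 1.1 20 0 138;0 0 35 0 138;0 0 30 0 138;0 0 13 0 138;0 0 3 0 138;0 0 0 0 138;0 0 0 0 138", squeeze=8)

```text
time_s: 22.55
tool_pos: [0.4185, 0.3033, 0.0544]
tool_rot: [180.0, 0.1, -158.2]
force: [0.7, -0.2, 0.5]
grip_width: 0.0401
grasp_force: 0.0
```

>>> arm_command(series="0 -0.5 2.5 0 160;0 0 0 0 190;0 0 0 0 255;0 0 0 0 255;0 0 0 0 255;0 0 0 0 255;0 0 0 0 255;0 0 0 0 255")

```text
time_s: 23.22
tool_pos: [0.4177, 0.3024, 0.0513]
tool_rot: [180.0, 0.1, -158.2]
force: [0.2, 0.3, 3.3]
grip_width: 0.016
grasp_force: 8.0
```

>>> arm_command(series="1.5 0 0 0 255;1.5 0 0 0 255;1.5 0 0 0 255;1 0 0 0 255;0 0 0 0 255;0 0 0 0 255;0 0 0 0 255")

```text
time_s: 23.8
tool_pos: [0.4141, 0.3004, 0.0515]
tool_rot: [-180.0, 0.2, -158.2]
force: [6.0, 0.2, 2.9]
grip_width: 0.0153
grasp_force: 8.0
```

>>> arm_command(series="1.5 -0.5 0 0 255;0 0 0 0 255;0 0 0 0 255;0 0 0 0 255")

```text
time_s: 24.13
tool_pos: [0.4128, 0.2994, 0.0515]
tool_rot: [180.0, 0.2, -158.2]
force: [4.6, 0.2, 2.9]
grip_width: 0.0155
grasp_force: 8.0
```

Run:
```python
from h import *
w,p=snap('wrist','pics/w13.png');print(p)
h=cv2.cvtColor(w,cv2.COLOR_BGR2HSV)[150:260:2,225:335]
print('\n'.join(''.join('b' if (12<H<32 and S>110) else '#' if V<60 else 'G' if 50<H<100 and S>60 else 'd' if V<120 else '.' for H,S,V in r) for r in h))
```

```text
(array([0.41282565, 0.2993663 , 0.05151169]), array([ 179.99976936,    0.20705483, -158.24307817]))
bbbbbbbbbbbbbbbbbbbbbbbbbbbbbbbbbbbbbbbbbbbbbbbbbbbbbbbbbbbbbbbbbbbbbbbbbbbbbbbbbbbbbbbbbbbbbbbbbbbbbbbbbbbbbb
bbbbbbbbbbbbbbbbbbbbbbbbbbbbbbbbbbbbbbbbbbbbbbbbbbbbbbbbbbbbbbbbbbbbbbbbbbbbbbbbbbbbbbbbbbbbbbbbbbbbbbbbbbbbbb
bbbbbbbbbbbbbbbbbbbbbbbbbbbbbbbbbbbbbbbbbbbbbbbbbbbbbbbbbbbbbbbbbbbbbbbbbbbbbbbbbbbbbbbbbbbbbbbbbbb.bbbbbbbbbb
bbbbbbbbbbbbbbbbbbbbbbbbbbbbbbbbbbbbbbbbbbbbbbbbbbbbbbbbbbbbbbbbbbbbbbbbbbbbbbbbbbbbbbbbbbbbbbbbbbbbbbbbbbbbbb
bbbbbbbbbbbbbbbbbbbbbbbbbbbbbbbbbbbbbbbbbbbbbbbbbbbbbbbbbbbbbbbbbbbbbbbbbbbbbbbbbbbbbbbbbbbbbbbbbbbbbbbbbbbbbb
bbbbbbbbbbbbbbbbbbbbbbbbbbbbbbbbbbbbbbbbbbbbbbbbbbbbbbbbbbbbbbbbbbbbbbbbbbbbbbbbbbbbbbbbbbbbbbbbbbbbbbbbbbbbbb
bbbbbbbbbbbbbbbbbbbbbbbbbbbbbbbbbbbbbbbbbbbbbbbbbbbbbbbbbbbbbbbbbbbbbbbbbbbbbbbbbbbbbbbbbbbbbbbbbbbbbbbbbbbb.b
bbbbbbbbbbbbbbbbbbbbbbbbbbbbbbbbbbbbbbbbbbbbbbbbbbbbbbbbbbbbbbbbbbbbbbbbbbbbbbbbbbbbbbbbbbbbbbbbbbbbbbbbbbbbbb
bbbbbbbbbbbbbbbbbbbbbbbbbbbbbbbbbbbbbbbbbbbbbbbbbbbbbbbbbbbbbbbbbbbbbbbbbbbbbbbbbbbbbbbbbbbbbbbbbbbbbbbbbbbbbb
b
[... 4404 characters left out ...]
############..........############
###########d.......d####################dddd.dbbbbbbbbbbbbbbbbd.ddd.dd####################.......d############
###########d......######################d..dbbbbbbbbbbbbbbbbbbbbddd.dd#####################......d############
#######dd#bd.....#######################ddbbbbbbbbbbbbbbbbbbbbbbbbbddd#####################d.....d#ddd########
######bbbbbb....d######################d.bbbbbbbbbbbbd###dbbbbbbbbbb..######################.....dbbbbb#######
######bbbbbbd...#######################d.bbbbb###dbbdd###ddbd#dbbbbbdd#######################....bbbbbbd######
#####bbbbbbbb..d########################dbbb##ddbbbbbbbbbbbbbbd##dbbb#######################bd..bbbbbbbb######
```

The bushing now touches both V walls symmetrically (bushing column 279, apex 278.5), so it is home. I'm releasing it and going back to the ball.

>>> arm_command(series="-1 0 0 0 225;0 0 0 0 205;0 0 0 0 180;0 0 0 0 150;0 0 0 0 138;0 0 0 0 138;0 0 -5 0 138;0 0 -15 0 138;0 0 -35 0 138;0 0 -40 0 138;0 0 -31 0 138;0 0 0 0 138;0 0 0 0 138")

```text
time_s: 25.27
tool_pos: [0.413, 0.3005, 0.1792]
tool_rot: [179.9, 0.3, -158.2]
force: [0.5, -0.3, -0.1]
grip_width: 0.0401
grasp_force: 0.0
```

Run:
```python
from h import *
np.set_printoptions(precision=4,suppress=True)
yaw=np.radians(21.8);R=np.array([[np.cos(yaw),np.sin(yaw)],[-np.sin(yaw),np.cos(yaw)]])
c=np.array([.4247,.3055]);fr=lambda X:(np.atleast_2d(X)[:,:2]-c)@R.T
w,p=snap('wrist','pics/w14.png');print(p,fr(p[0]))
h=cv2.cvtColor(w,cv2.COLOR_BGR2HSV)[180:246:2,240:320]
print('\n'.join(''.join('b' if (12<H<32 and S>110) else '#' if V<60 else 'G' if 50<H<100 and S>60 else 'd' if V<120 else '.' for H,S,V in r) for r in h))
```

```text
(array([0.413 , 0.3005, 0.1792]), array([ 179.88  ,    0.2523, -158.2074])) [[-0.0127 -0.0003]]
..GGGGG..............................................................GGGG.......
..GGGG...............................................................GGGG.......
..GGGG........................d##.........d##........................GGGG.......
..GGGG......................d#ddd##d....##dddd#d.....................GGGG.......
..GGGGG...................d#ddddddd#d..#dddd.ddd#d...................GGGG.......
..GGGGG.................d#ddddddddddd..ddddddddddd#d.................GGGG.......
..GGGGG...............d#ddddddddddd......ddddddd.ddd#d...............GGGG.......
...GGGG.............d#dddddddddddddbbbbbbddddddddddddd#d.............GGGG.......
...GGGG...........d#dddddddddddddbbbbbbbbbbddddddddddddd#d...........GGGG.......
...GGGG.........d#ddddddddddd..bbbbbbbbbbbbbbd.ddddddddddd#d.........GGGG.......
...GGGG........dddddddddddd....bbbbbbbbbbbbbbb...dddddddddddd........GGGG.......
...GGGG........dddddddddd......bbddbbbbbbbddbb.....dddddddddd........GGGG.......
...GGGG.........ddddddd.......db
[... 968 characters left out ...]
.........................................GGGG.......
....GGGG.........................bbbbbbbbbbb.........................GGGG.......
....GGGG........................bbbbbbbbbbbbb........................GGGG.......
....GGGGG.......................bbbbbbbbbbbbb.......................GGGGG.......
.....GGGGGGGGGGGGGGGGGGGGGGGGGG.bbbbbbbbbbbbbdGGGGGGGGGGGGGGGGGGGGGGGGGGG.......
.....GGGGGGGGGGGGGGGGGGGGGGGGGGbbbbbbbbbbbbbbbGGGGGGGGGGGGGGGGGGGGGGGGGGG.......
.....GGGGGGGGGGGGGGGGG#GGGGGGGG#d..bb....b..d#GGGGGGGGG#GGGGGGGGGGGGGGGGG.......
##...GGGGGGGGGGGGGGGGGGGGGGGGGdbd..........ddbdGGGGGGGG#GGGGGGGGGGGGGGGGG.....##
##...GGGGGGGGGGGGGGGG#GGGGGGGdbb.............bbbGGGGGGGGGGGGGGGGGGGGGGGGG....d##
```

>>> arm_command(series="-20 0 0 0 138;-35 0 0 0 138;-35 0 0 0 138;-35 0 0 0 138;-20 0.5 0 0 138;0 0 0 0 138;0 0 20 0 138;0 0 0 0 138;0 0 0 0 138")

```text
time_s: 26.07
tool_pos: [0.5443, 0.3527, 0.1541]
tool_rot: [-179.9, -0.3, -158.2]
force: [-1.2, -0.4, 0.5]
grip_width: 0.04
grasp_force: 0.0
```

Run:
```python
from h import *
np.set_printoptions(precision=4,suppress=True)
yaw=np.radians(21.8);R=np.array([[np.cos(yaw),np.sin(yaw)],[-np.sin(yaw),np.cos(yaw)]])
c=np.array([.4247,.3055]);fr=lambda X:(np.atleast_2d(X)[:,:2]-c)@R.T
w,p=snap('wrist','pics/w15.png');print(p,fr(p[0]))
print('ball expected',project('wrist',[*(c+R.T@[.1325,0]),.12],p))
h=cv2.cvtColor(w,cv2.COLOR_BGR2HSV)[200:290:3,225:335]
print('\n'.join(''.join('#' if V<60 else 'd' if V<120 else '.' for H,S,V in r) for r in h))
```

```text
(array([0.5443, 0.3527, 0.1541]), array([-179.9249,   -0.3271, -158.2048])) [[ 0.1286 -0.0006]]
ball expected [[278.7564 241.456 ]]
..............................................................................................................
..............................................................................................................
...............................................................d..............................................
...............................................................d..............................................
.................................................ddddddddddddddd..............................................
..............................................ddddddddddddddddddd#d...........................................
.............................................dddd...dddddddddd..dd#d..........................................
.............................................#######################..........................................
..........................................#############################d........
[... 1661 characters left out ...]
dddddddddddddddddddddddddddddddddd
dddddddddddddddddddddddddddddddddddddddddddddddddddddddddddddddddddddddddddddddddddddddddddddddddddddddddddddd
dddddddddddddddddddddddddddddddddddddddddddddddddddddddddddddddddddddddddddddddddddddddddddddddddddddddddddddd
..............................................................................................................
..............................................................................................................
..............................................................................................................
..............................................................................................................
```

>>> arm_command(series="-3.5 2 10 0 138;0 0 18 0 138;0 0 14 0 138;0 0 5 0 138;0 0 0 0 138;0 0 0 0 255;0 0 0 0 255;0 0 0 0 255;0 0 0 0 255;0 0 0 0 255;0 0 0 0 255;0 0 0 0 255", squeeze=40)

```text
time_s: 27.12
tool_pos: [0.5501, 0.3566, 0.111]
tool_rot: [-180.0, 0.1, -158.3]
force: [1.8, -2.9, 6.0]
grip_width: 0.0258
grasp_force: 40.0
```

>>> arm_command(series="4.8 0 -2.1 0 255;4.8 0 -2 0 255;4.9 0 -1.7 0 255;4.9 0 -1.5 0 255;5 0 -1.3 0 255;5.1 0 -1 0 255;5.1 0 -0.8 0 255;5.1 0 -0.6 0 255;5.2 0 -0.3 0 255;5.2 0 -0.1 0 255;0 0 0 0 255")

```text
time_s: 28.03
tool_pos: [0.5045, 0.3376, 0.1225]
tool_rot: [-179.9, 0.3, -158.3]
force: [5.4, -2.6, 3.8]
grip_width: 0.0258
grasp_force: 40.0
```

>>> arm_command(series="5.2 0 0.1 0 255;5.2 0 0.3 0 255;5.1 0 0.6 0 255;5.1 0 0.8 0 255;5.1 0 1 0 255;5 0 1.3 0 255;4.9 0 1.5 0 255;4.9 0 1.7 0 255;4.8 0 2 0 255;4.8 0 2.1 0 255;0 0 0 0 255;0 0 0 0 255;2 0 0.5 0 255;2 0 0.5 0 255;2 0 0.8 0 255;2 0 0.8 0 255;0 0 0 0 255;0 0 0 0 255;0 0 0 0 255")

```text
time_s: 29.62
tool_pos: [0.4535, 0.3163, 0.1102]
tool_rot: [-179.9, 0.6, -158.3]
force: [7.1, -3.6, 8.6]
grip_width: 0.0262
grasp_force: 40.0
```

>>> arm_command(series="2 0 1 0 255;2 0 1 0 255;2 0 1 0 255;0 0 0 0 255;0 0 0 0 255;0 0 0 0 255")

```text
time_s: 30.12
tool_pos: [0.451, 0.3154, 0.109]
tool_rot: [180.0, 1.0, -158.4]
force: [12.6, -3.1, 11.5]
grip_width: 0.026
grasp_force: 40.0
```

>>> arm_command(series="2 0 0.5 0 255;2 0 0.5 0 255;0 0 0 0 255;0 0 0 0 255;0 0 0 0 255")

```text
time_s: 30.53
tool_pos: [0.4507, 0.3153, 0.1089]
tool_rot: [179.9, 1.4, -158.4]
force: [19.7, 0.5, 7.6]
grip_width: 0.026
grasp_force: 40.0
```

Hard stop again at about 19 N, with the TCP stationary. One more hold and a check of the bushing.

>>> arm_command(series="0 0 0 0 255;0 0 0 0 255;0 0 0 0 255;0 0 0 0 255;0 0 0 0 255;0 0 0 0 255;0 0 0 0 255;0 0 0 0 255;0 0 0 0 255;0 0 0 0 255;0 0 0 0 255;0 0 0 0 255")

```text
time_s: 31.53
tool_pos: [0.4507, 0.3153, 0.1089]
tool_rot: [180.0, 1.4, -158.4]
force: [20.6, 1.0, 7.5]
grip_width: 0.0259
grasp_force: 40.0
```

Run:
```python
from h import *
w,p=snap('wrist','pics/w16.png');print(p)
h=cv2.cvtColor(w,cv2.COLOR_BGR2HSV)[140:260:2,235:320]
print('\n'.join(''.join('b' if (12<H<32 and S>110) else '#' if V<60 else 'G' if 50<H<100 and S>60 else 'd' if V<120 else '.' for H,S,V in r) for r in h))
```

```text
(array([0.45070577, 0.31525828, 0.10885276]), array([ 179.95022423,    1.42159546, -158.39884425]))
GG..................................................................................G
G...................................................................................G
G.................................dd.............d#.................................G
GG..............................dddd#d.........d#ddddd..............................G
GG............................dddddddd#d......#ddddddddd............................G
GG..........................dddddddddddd#...#ddddddddddddd.........................dG
GG........................dddddddddddddddd..dddddddddddddddd.......................dG
GG......................dddddddddddddddd......dddddddddddddddd.....................dG
GG....................ddddddddddddddddd...bbb.dd.ddddddddddddddd...................dG
GG..................ddddddddddddddddddbbbbbbbbbbdd.ddddddddddddddd.................dG
GG.................dddddddddddddddddbbbbbbbdbbbbbbdd.ddddddddddddddd...............dG
GG...............dddddddddddddddddbbdd#dbbbbbbbdddbbdd
[... 3459 characters left out ...]
############
.d##################GGGGGGGGGGGGGGGGG##############GGGGGGGGGGGGGGGGGG################
.###################GGGGGGGGGGG#########################GGGGGGGGGGGGG################
####################GGGGGGGG################################GGGGGGGGG################
####################GGGGGG####################################GGGGGGG################
####################GGGG########################################GGGGG################
####################GG############################################GGG################
###################################################################GG################
#####################################################################################
```

The bushing sits symmetrically in the V with the nose against it, and the lever is held steady at its stop. Handing in.

```bash
python3 -c "
from cell import env
print(env.sign_off())"
```

```text
the job is handed in; nothing more can be done
None
```

Job handed in: the brass bushing is clamped in the V with the catch off and the lever held at its stop; the first pull jammed the bushing about 2 mm off-centre, so I let the lever back, regripped the bushing to push it home after the catch was already off, and pulled again.

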